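Prop the target easel and weight its foot

ROBOT

A 7-joint arm with a two-finger parallel gripper is mounted at the origin on a cart in front of the work surface, level with it; the furniture and walls round the work are solid. World frame = base frame: x ahead of the robot, y to its left, z up, the work surface at z = 0. Lengths are in mm, angles in rad, forces in N, time in s.
With the tool pointing down it reaches from about 425 to 975 mm from the base axis. Payload 16.7 kg.
Tool frame: the origin (TCP) lies midway between the tips of the shut fingers; the grasp point (between the pads) lies 19 mm behind it (bot.hold_point_z is the distance from the TCP to the grasp point, in mm); z points along the fingers, x is the direction in which the jaws open and shut, and the axes are right-handed (so a half turn about z gives the same grasp; the last joint's range is limited). The gripper opens to 85 mm and grips with 20 to 120 N. Pads are 22 mm wide; open, the fingers measure 114 mm over their backs; the gripper's body (76 mm by 85 mm) begins 54 mm behind the grasp point. The pads swing forward as they close: fully open they stand 13 mm farther back than shut.
Start: joints at [-1.49, 0.426, 0.074, 1.606, -0.034, 1.111, -0.067], TCP at [154.419, 657.062, 231.302] pointing down, gripper open.
Joint ranges: [-2.85, 2.85], [-0.5, 2.14], [-1.23, 1.37], [0.21, 2.46], [-1.02, 4.16], [0.16, 2.05], [-2.73, 2.73]. Speed limits (rad/s): [1.89, 1.89, 2.39, 2.39, 3.01, 3.01, 3.01].

INTERFACE

Orientations are given as a unit quaternion [x, y, z, w].
In Python, from cell import bot, grab_frame gives the robot as it stands. The module is installed in compiled form; this text tells all that it offers.
- The arm moves only by the shell command python3 -m handwheel 'ROWS' [FORCE]. ROWS is JSON, a list of rows, each a list of 7 numbers: the shift along the tool's x, y, z in mm, then the turn, a rotation vector about the tool's x, y, z in degrees, then the opening, from 0 (shut) to 1 (fully open). A call has 1 to 10 rows; each row shifts and turns the pose as measured when the row begins, along the tool's axes as they then stand; what a row does not reach is not made up. A row lasts 1/10 s, in which the tool goes at most 50 mm and 8.59 degrees, less where a joint would pass 70% of its speed; a pose out of reach is approached as far as the arm can. A call is refused whole if a number of a shift passes 50 or a number of a turn 8.59, either way. A call with a gripper value outside its range is refused whole. The fingers move at their own pace and stop on an object; FORCE is the grip in N (left out, the last holds). Time passes only in rows, so rows that do not move let the fingers close. It gives the time, the measured TCP pose, the force and the opening at its end, in the units of the state.
- bot.get_obs(): the state, without advancing time (a new reading comes with each control period).
- grab_frame(name): name is "scene" or "top"; returns a dict with "frame" (400x640x3 uint8, red, green, blue), "range_z" (400x640 float32, mm along the optical axis (not along the pixel's ray), 0 where there is no reading), "mtx" (3x3 intrinsics, pixels), "R" (3x3) and "t" (3): a world point X has camera coordinates R X + t. Camera axes: x right, y down, z forward; pixel columns grow to the right and rows downward; lengths in mm; the calibration is good to about 2 mm. A picture is of the moment at which its call begins.
- bot.finish_job(): hands the job in, once; it reports no verdict.
The state is a dict: "clock": time; "joint_positions": joint angles; "joint_vel": joint speeds; "tau": joint torques, N m; "position": TCP position; "tool_rot": TCP orientation; "force": force on the tool from outside, world axes, zero at the start; "ft_torque": the same for the moment, N m; "width": finger opening in mm.
Only numpy, scipy, OpenCV 4.12 (cv2) and the standard library are available. Lean on these libraries where they do the work, as an engineer would, in place of code of your own. Each camera call takes 0.05 s, during which the arm holds its last target. There are 200 camera calls.

TASK

The small camera-target easel on the bench still has its prop leg partly folded: swing the leg out until it comes firmly up against the rubber-tipped stop screw, pushing gently and feeling for the stop rather than forcing it (stay well under 20 N). Then take the steel setting block and set it down gently, flat in the middle of the leg's foot pad to weight it, leaving the leg touching its stop. Leave the other things on the bench alone.

Things in the scene. Friction and masses are not known exactly. Their poses are not given: they have to be found in the camera images.
- easel: Easel bolted to the bench. Origin on the bench, on the leg's vertical hinge axis; x from hinge to panel (away from the robot), y along the panel, z up. Dark foot plate 6 mm thick (x -78..28, y -95..30 mm). Upright grey panel (x 11..19, y -70..25, top at 88 mm). Stop-screw post (x -65..-45, y -50..-36, top at 48).
- prop_leg: Aluminium leg; origin on the hinge axis at bench level, z up. It runs along its +y: a wall 8 mm thick (x -4..4), y 4..90 mm, z 10..50, taller near the hinge (y < 22, to z = 78) with a thin brace sloping down to y = 86; then a flat foot pad. Folded, its axes are parallel to the easel's; starts 0.35..0.65 rad open; opens counter-clockwise from above, -x face leading.
- leg_push (a point): A place to push the leg open: on its +x face (the one towards the panel), 72 mm from the hinge, 30 mm above the bench; axes as prop_leg. The hinge rubs (0.15 N m, about 2 N here) and stays where left. The leg ends against the stop screw 1.4 to 1.75 rad open, differing each time: feel for it.
- leg_foot (a point): Centre of the top face of the leg's foot pad, 116 mm from the hinge along the leg's y, 7 mm above the bench. Pad 50 mm (x) by 56 mm (y, 88..144 mm), 5 mm thick, no rim; axes as prop_leg.
- stop_screw: Horizontal stop screw set in the easel's post, which does not give. Origin: centre of its round rubber tip (radius 8 mm, gives under 1 mm when pressed), 32 mm above the bench, 55 mm in front of the hinge (easel x = -55 mm); easel y -21..-3 mm, differing each time. Axes as the easel. The leg is home when the tip's centre is 12 mm ahead of the leg's mid-plane (x = -12 mm in the leg's frame).
- block_centre (a point): Centre of the loose plain ground-steel setting block, 25 (x) by 40 (y) by 18 (z) mm, 0.16 kg, lying flat on the bench to the left of the easel; grip it across its 25 mm.
- cup: Bystander: small open parts cup, 62 mm wide, 31 high; origin under its centre.
- case: Bystander: small dark lens case 53x65x25 mm; origin under its centre.
- tape: Bystander: roll of amber tape, 60 mm wide, 18 high; origin under its centre.
- driver: Bystander: screwdriver 172 mm long (along its y); origin under its middle.
- marker_pen: Bystander: marker pen 138 mm long (along its y); origin under its middle.
- module_a: Bystander: standing camera module 24x56x53 mm; origin under its centre.
- roll: Bystander: roll of white labels, 66 mm wide, 30 high; origin under its centre.
- block: The setting block itself (see block_centre); origin under its centre, axes as block_centre.
There are look-alikes about, which are no part of the job. There is more than one size of the block; the job needs the smallest.

How it is judged (in metres and radians):
On the way:
1. the leg is pressed against the stop screw (over 2 N) before the block is moved from its place (contact force between prop_leg and stop_screw above 2 N and distance of block_centre from where it was at the start of the episode below 0.02 m), for 0.1 s.
At the end, for the whole second after the job is handed in: The leg is within 2.5 mm of touching the stop screw's tip, and the block lies flat (within 0.1 rad) on the leg's foot pad, its centre within 13 mm of the pad's centre along each of the pad's axes (x of stop_screw in the frame of prop_leg above -0.0145 m and x of block_centre in the frame of leg_foot between -0.013 and 0.013 m and y of block_centre in the frame of leg_foot between -0.013 and 0.013 m and z of block_centre in the frame of leg_foot between 0.006 and 0.012 m and angle between block_centre's own z axis and vertical below 0.1 rad).
It fails at once if the robot pushes on the leg with more than 20 N (contact force between any of the fingers, the arm and prop_leg above 20 N).
It fails at once if the block is dropped or pressed on the leg with more than 40 N (contact force between block and prop_leg above 40 N).
It fails at once if a bystander is moved more than 20 mm (distance of any of cup, case, tape, driver, marker_pen, module_a, roll from where it was at the start of the episode above 0.02 m).
It also fails if it takes over 64 s, if anything falls off the work surface, if the arm or the gripper's body presses on something with over 40 N, if the wrist force passes 120 N, or if a joint passes its speed limit or range.

## Working session

There is one attempt and no reset: what is moved stays moved. The work goes in short steps, Python scripts to look and compute and a shell command to move; the robot and the scene stay as the last step left them, time stands still between calls to the robot, and variables do not carry over. Pictures are saved under pics/ and viewed, about 8 in all and at most 12, crops included, and the job is handed in when it is done.

```bash
mkdir -p pics
cat > h.py <<'E'
from cell import bot, grab_frame
import numpy as np, cv2
def save(n,f): cv2.imwrite('pics/'+n,cv2.cvtColor(f,cv2.COLOR_RGB2BGR))
def world(g,u,v,z=None):
    K,R,t=g['mtx'],np.array(g['R']),np.array(g['t'])
    d=np.linalg.inv(K)@[u,v,1.]
    c=-R.T@t; r=R.T@d
    s=(z-c[2])/r[2] if z is not None else g['range_z'][int(v),int(u)]
    return c+s*r
E
python3 - <<'E'
from h import *
for n in ['scene','top']:
    g=grab_frame(n); save(n+'0.png',g['frame']); np.savez('pics/'+n+'0.npz',**g)
o=bot.get_obs(); print(o['position'],o['tool_rot'],o['width'],o['force'],bot.hold_point_z)
E
```

```text
[154.34646509 656.74901532 230.70283786] [ 7.83826225e-01  6.20979991e-01 -4.04967453e-04  3.67109990e-04] 85.4328603407398 [ 1.43803154 -0.44038999 -0.21934002] 18.700000000000003
```

View pics/top0.png

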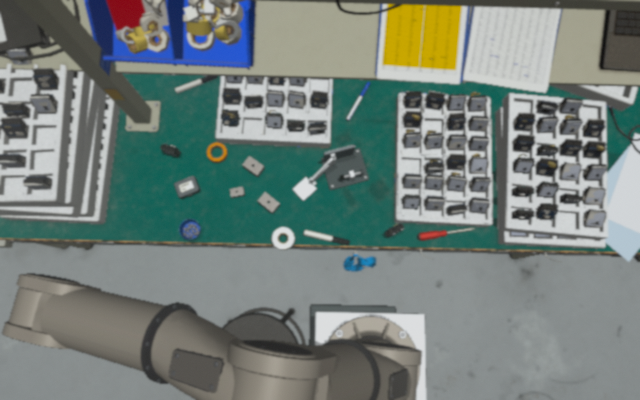

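View pics/scene0.png

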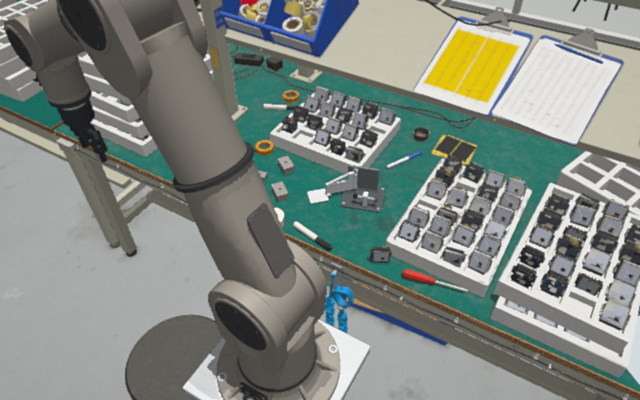

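Run:
```python
from h import *
g=dict(np.load('pics/top0.npz'))
c=g['frame'][135:225,225:385]; save('crop1.png',cv2.resize(c,None,fx=5,fy=5,interpolation=cv2.INTER_CUBIC))
for p in [(252,165),(237,192),(269,202),(305,188),(345,165),(283,238),(320,238),(217,152),(187,187),(190,229),(345,155),(327,170)]:
    print(p,world(g,*p).round(1),world(g,*p,0).round(1))
```

```text
(252, 165) [577.1 360.1  25.6] [583.9 363.3   0. ]
(237, 192) [499.2 405.5  -5.4] [498.1 404.7   0. ]
(269, 202) [469.2 306.3   2.3] [469.6 306.5   0. ]
(305, 188) [514.2 198.6   6.9] [515.7 198.8   0. ]
(345, 165) [590.7  77.9   1.8] [591.2  77.8   0. ]
(283, 238) [ 3.612e+02  2.603e+02 -1.000e-01] [361.2 260.3   0. ]
(320, 238) [362.3 149.9  12.5] [363.8 149.8   0. ]
(217, 152) [ 6.226e+02  4.729e+02 -4.000e-01] [622.5 472.9   0. ]
(187, 187) [504.8 551.2  23.3] [509.9 557.    0. ]
(190, 229) [380.6 537.    7.8] [381.7 538.9   0. ]
(345, 155) [616.4  79.5  23.1] [623.1  78.2   0. ]
(327, 170) [571.4 133.1   9.7] [573.9 132.8   0. ]
```

View pics/crop1.png

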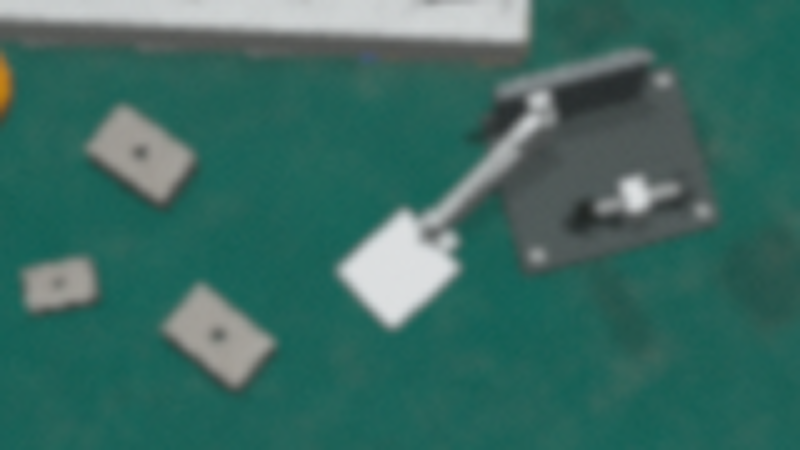

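Run:
```python
from h import *
g=dict(np.load('pics/top0.npz'))
W=lambda x,y,z: world(g,225+(x+.5)/5-.5,135+(y+.5)/5-.5,z)
print('cam',(-g['R'].T@g['t']).round(0))
bl=W(525,270,6);br=W(718,222,6)
ey=(bl-br)[:2]; print('front edge len',np.linalg.norm(ey)); ey/=np.linalg.norm(ey); ex=np.array([ey[1],-ey[0]])
mid=((bl+br)/2)[:2]
H=mid+78*ex+32.5*ey
print('ex',ex,'yaw',np.arctan2(ex[1],ex[0]),'hinge',H,'hinge from img',W(540,103,78))
F=W(398,268,7)[:2]; d=F-H; print('foot',F,np.linalg.norm(d)); print('leg open', np.arctan2(d[1],d[0])-np.arctan2(ey[1],ey[0]))
t=W(580,215,32)[:2]-H; print('tip easel xy',t@ex,t@ey)
f=g['frame'][180:204,225:252].astype(int)
m=((f[...,0]>f[...,1]-15)&(f[...,0]>90)).astype(np.uint8)
n,l,s,c=cv2.connectedComponentsWithStats(m)
k=1+s[1:,4].argmax(); ys,xs=np.where(l==k)
P=np.array([world(g,x+225,y+180,18)[:2] for x,y in zip(xs,ys)],np.float32)
r=cv2.minAreaRect(P); print('block',r,P.mean(0)); 
for q in cv2.boxPoints(r): print(q)
```

```text
cam [ 175.  169. 1545.]
front edge len 121.70800590124406
ex [0.96276333 0.27034564] yaw 0.27375202442122976 hinge [597.13628458 117.77766584] hinge from img [598.91151458 119.12013441  78.        ]
foot [513.47326246 201.04543266] 118.03822373340532
leg open 0.5140139139790847
tip easel xy -58.78289406829481 -9.863984915773626
block ((495.34417724609375, 403.1479187011719), (25.394393920898438, 40.270809173583984), 13.046917915344238) [495.4275 403.0232]
[478.42923 419.8972 ]
[487.5203  380.66592]
[512.25916 386.39865]
[503.16806 425.6299 ]
```

The smallest block is at crop (60,285), top-image (237,192). It measures about 25x40 mm, which fits; the look-alikes at (252,165) and (269,202) are clearly larger. The easel's hinge is near (598,118), the leg is about 0.51 rad open, and the dark screw tip is at crop (580,215). I'll move to behind the leg's +x face with the fingers shut.

```bash
cat >> h.py <<'E'
from scipy.spatial.transform import Rotation as Ro
def to(x,y,z,jaw=None):
    o=bot.get_obs(); R=Ro.from_quat(o['tool_rot']).as_matrix()
    d=R.T@(np.array([x,y,z])-o['position'])
    a=np.degrees(np.arctan2(R[1,0],R[0,0]))
    print('clk',round(o['clock'],2),'pos',o['position'].round(1),'jaw',a.round(1),'tilt z',R[:,2].round(3),'F',np.round(o['force'],1),'w',round(o['width'],1),'j',np.round(o['joint_positions'],2))
    print('tool delta',d.round(1),end=' ')
    if jaw is not None: print('turn about tool z',round(-((jaw-a+90)%180-90),1))
    else: print()
E
python3 -m handwheel '[[-28,39,0,0,0,0,0],[-28,39,0,0,0,0,0],[-28,39,0,0,0,0,0],[-28,39,0,0,0,0,0],[-28,39,0,0,0,0,0],[-28,39,0,0,0,0,0],[-28,39,0,0,0,0,0],[-28,39,0,0,0,0,0],[-28,39,0,0,0,0,0],[-28,39,0,0,0,0,0]]'
python3 -c "
from h import *
to(569,192,120)"
```

```text
clock: 1.1
position: [474.9, 286.2, 227.4]
tool_rot: [0.78, 0.626, -0.003, -0.0]
force: [-0.6, 0.8, 0.6]
width: 0.1
clk 1.1 pos [474.9 286.2 227.4] jaw 77.5 tilt z [-0.004 -0.003 -1.   ] F [-0.6  0.8  0.6] w 0.1 j [-0.9   0.24  0.28  1.89 -0.08  1.03  0.77]
tool delta [-71.1 112.6 107.3]
```

```bash
python3 -m handwheel '[[-22,35,10,0,0,0,0],[-22,35,20,0,0,0,0],[-20,32,30,0,0,0,0],[-6,9,40,0,0,0,0],[0,0,6,0,0,0,0],[0,0,0,0,0,0,0]]'
python3 -c "
from h import *
to(569,192,24)
g=grab_frame('top'); c=g['frame'][110:230,225:385]; save('p2.png',cv2.resize(c,None,fx=5,fy=5,interpolation=cv2.INTER_CUBIC))
g=grab_frame('scene'); c=g['frame'][130:250,250:410]; save('s2.png',cv2.resize(c,None,fx=5,fy=5,interpolation=cv2.INTER_CUBIC))
"
```

```text
clock: 1.7
position: [575.1, 181.8, 119.1]
tool_rot: [0.783, 0.622, -0.002, 0.001]
force: [-0.4, 0.6, 0.5]
width: 0.1
clk 1.7 pos [575.1 181.8 119.1] jaw 76.9 tilt z [-0.001 -0.004 -1.   ] F [-0.4  0.6  0.5] w 0.1 j [-0.66  0.45  0.31  1.88 -0.18  0.84  1.09]
tool delta [ 8.9 -8.2 95. ]
```

View pics/s2.png

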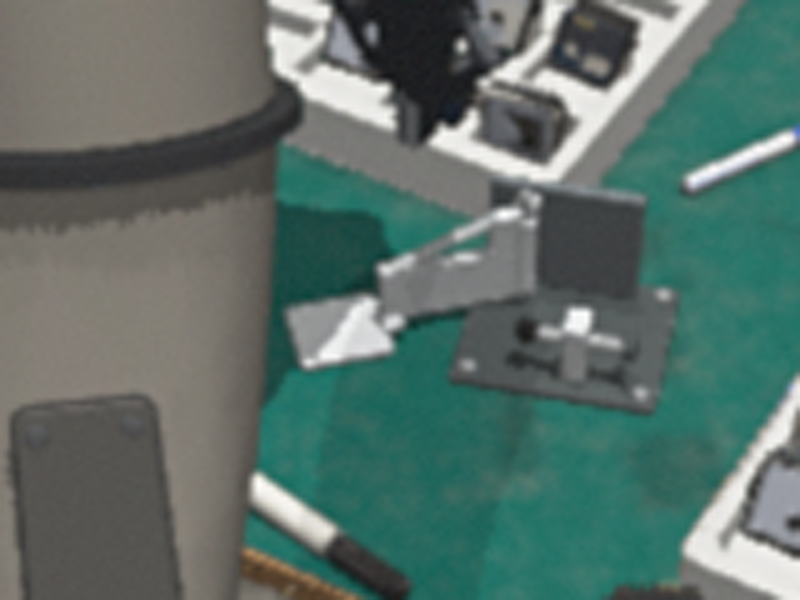

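The scene crop shows the leg still folded, the screw tip at (527,330), and the shut fingers behind and above the leg at (415,140) with clear bench beneath. Next I'll descend behind the leg.

```bash
python3 -m handwheel '[[9,-8,10,0,0,0,0],[0,0,25,0,0,0,0],[0,0,25,0,0,0,0],[0,0,25,0,0,0,0],[0,0,10,0,0,0,0],[0,0,0,0,0,0,0]]'
python3 - <<'E'
from h import *
to(569,192,24)
g=grab_frame('scene')
# stop tip from scene crop (527,330)
P=world(g,250+105.4,130+66,32); H=np.array([597.5,118.2]); a=.2738
ex=np.array([np.cos(a),np.sin(a)]);ey=np.array([-ex[1],ex[0]])
d=P[:2]-H; print('tip',d@ex,d@ey)
# arc waypoints in world: tool centre at 72 along leg, off 17 beyond mid-plane+... 
for th in [.51,.7,.9,1.1,1.3,1.5,1.6]:
    y=np.array([np.cos(a+np.pi/2+th),np.sin(a+np.pi/2+th)]);x=np.array([y[1],-y[0]])
    p=H+72*y+19*x; b=np.radians(76.9); xt=np.array([np.cos(b),np.sin(b)]); yt=np.array([xt[1],-xt[0]])
    q=p-bot.get_obs()['position'][:2]
    print(th,p.round(1),'tool',(q@xt).round(1),(q@yt).round(1))
E
```

```text
clock: 2.4
position: [568.6, 206.9, 29.1]
tool_rot: [0.779, 0.627, 0.006, 0.0]
force: [0.2, 0.3, 0.8]
width: -0.1
clk 2.4 pos [568.6 206.9  29.1] jaw 77.7 tilt z [ 0.01   0.007 -1.   ] F [0.2 0.3 0.8] w -0.1 j [-0.65  0.57  0.26  1.93 -0.23  0.66  1.1 ]
tool delta [-14.5   3.5   5. ] 
tip -57.10125784968969 -13.060104942854466
0.51 [560.1 182.6] tool -25.8 -3.0
0.7 [548.6 174.4] tool -36.4 -12.3
0.9 [538.4 163.6] tool -49.3 -19.8
1.1 [530.6 150.9] tool -63.4 -24.6
1.3 [525.4 137. ] tool -78.1 -26.5
1.5 [523.1 122.3] tool -92.9 -25.4
1.6 [523.1 114.9] tool -100.2 -23.7
```

```bash
python3 -m handwheel '[[-7,-1,2,0,0,0,0],[-7,0,2,0,0,0,0],[-7,-1,0,0,0,0,0],[-6,-4,0,0,0,0,0],[-6,-4,0,0,0,0,0],[-6,-3,0,0,0,0,0]]'
python3 -c "
from h import *
to(538.4,163.6,24)"
```

```text
clock: 3.05
position: [548.6, 170.7, 29.1]
tool_rot: [0.779, 0.627, 0.01, 0.001]
force: [2.1, 2.0, -1.5]
width: -0.1
clk 3.05 pos [548.6 170.7  29.1] jaw 77.7 tilt z [ 0.016  0.011 -1.   ] F [ 2.1  2.  -1.5] w -0.1 j [-0.61  0.53  0.25  2.01 -0.23  0.61  1.15]
tool delta [-9.2 -8.5  4.9]
```

```bash
python3 -m handwheel '[[-5,-4,1,0,0,0,0],[-5,-4,1,0,0,0,0],[-5,-3,0,0,0,0,0],[-5,-2,0,0,0,0,0],[-5,-1,0,0,0,0,0],[-5,-1,0,0,0,0,0]]'
python3 -c "
from h import *
to(525.4,137,24)"
```

```text
clock: 3.65
position: [526.4, 142.7, 26.9]
tool_rot: [0.779, 0.627, 0.011, 0.001]
force: [2.0, 2.1, 0.7]
width: -0.4
clk 3.65 pos [526.4 142.7  26.9] jaw 77.7 tilt z [ 0.018  0.012 -1.   ] F [2.  2.1 0.7] w -0.4 j [-0.58  0.5   0.25  2.08 -0.23  0.57  1.19]
tool delta [-5.9  0.2  2.9]
```

```bash
python3 -m handwheel '[[-4,0,0,0,0,0,0],[-4,0,0,0,0,0,0],[-3,0.5,0,0,0,0,0]]'
python3 -c "
from h import *
to(523.1,122.3,24)"
python3 -m handwheel '[[-2,0.3,0,0,0,0,0],[-2,0.3,0,0,0,0,0]]'
```

```text
clock: 3.95
position: [524.2, 130.9, 26.8]
tool_rot: [0.779, 0.627, 0.011, 0.001]
force: [1.4, 1.9, -0.5]
width: -0.1
clk 3.95 pos [524.2 130.9  26.8] jaw 77.7 tilt z [ 0.018  0.012 -1.   ] F [ 1.4  1.9 -0.5] w -0.1 j [-0.56  0.49  0.25  2.09 -0.23  0.57  1.21]
tool delta [-8.6  0.7  2.6] 
clock: 4.15
position: [523.9, 126.3, 26.7]
tool_rot: [0.779, 0.627, 0.011, 0.001]
force: [0.8, 2.1, 0.9]
width: 0.0
```

```bash
python3 -m handwheel '[[-2,0.5,0,0,0,0,0],[-2,0.5,0,0,0,0,0]]'
```

```text
clock: 4.35
position: [524.0, 122.0, 26.5]
tool_rot: [0.779, 0.627, 0.011, 0.001]
force: [0.9, 1.8, -0.3]
width: 0.0
```

```bash
python3 -m handwheel '[[-1.5,0.5,0,0,0,0,0],[-1.5,0.5,0,0,0,0,0]]'
```

```text
clock: 4.55
position: [524.2, 118.6, 26.5]
tool_rot: [0.779, 0.627, 0.01, 0.001]
force: [1.0, 1.4, -0.0]
width: 0.2
```

```bash
python3 -m handwheel '[[-1.5,0.5,0,0,0,0,0]]'
```

```text
clock: 4.65
position: [524.4, 117.0, 26.4]
tool_rot: [0.779, 0.627, 0.01, 0.001]
force: [0.9, 3.4, 0.7]
width: -0.1
```

```bash
python3 -m handwheel '[[-1.5,0.5,0,0,0,0,0]]'
```

```text
clock: 4.75
position: [524.5, 115.3, 26.4]
tool_rot: [0.779, 0.627, 0.01, 0.001]
force: [1.0, 3.0, 0.5]
width: 0.2
```

```bash
python3 -m handwheel '[[-1.2,0.3,0,0,0,0,0]]'
```

```text
clock: 4.85
position: [524.7, 114.6, 26.4]
tool_rot: [0.779, 0.627, 0.011, 0.001]
force: [0.5, 11.8, -0.1]
width: -0.0
```

```bash
python3 -m handwheel '[[-1.2,0.3,0,0,0,0,0]]'
python3 - <<'E'
from h import *
g=grab_frame('top'); c=g['frame'][135:225,275:385]; save('p3.png',cv2.resize(c,None,fx=7,fy=6.5,interpolation=cv2.INTER_CUBIC))
E
```

```text
clock: 4.95
position: [524.7, 114.6, 26.5]
tool_rot: [0.778, 0.628, 0.011, 0.0]
force: [0.3, 11.5, -1.3]
width: -0.3
```

View pics/p3.png

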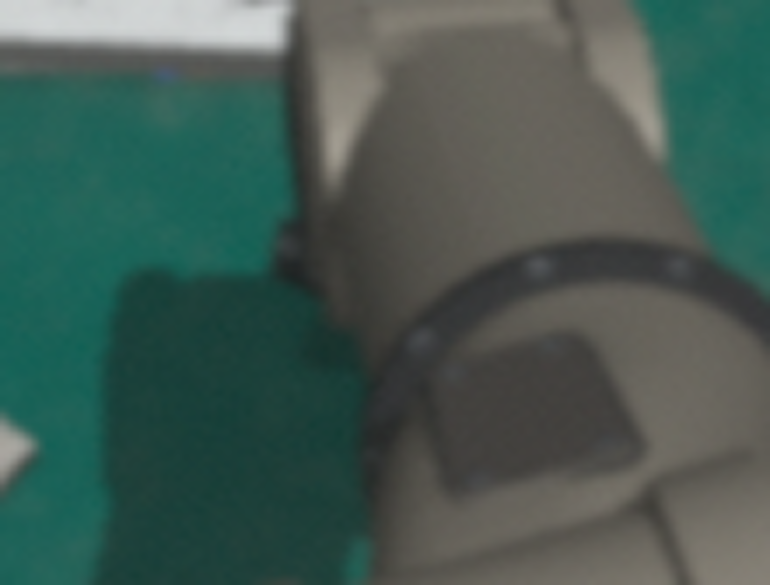

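The arm hides the leg from the top camera. The force rose from 3 N to 11.5 N and motion stopped at 114.6, so the stop has been felt. I'll hold once more, then back off.

```bash
python3 -m handwheel '[[-1,0.2,0,0,0,0,0],[-1,0.2,0,0,0,0,0]]'; python3 -m handwheel '[[6,0,0,0,0,0,0],[15,0,0,0,0,0,0],[15,0,-10,0,0,0,0],[5,0,-40,0,0,0,0],[0,0,-45,0,0,0,0.3]]'
python3 -c "
from h import *
to(495.4,403.1,110,13.05)"
```

```text
clock: 5.2
position: [524.6, 114.7, 26.5]
tool_rot: [0.778, 0.629, 0.012, -0.001]
force: [0.2, 8.3, -1.8]
width: 0.2
clock: 5.7
position: [528.7, 155.5, 119.2]
tool_rot: [0.778, 0.628, 0.006, -0.002]
force: [1.1, 0.3, -0.1]
width: 13.3
clk 5.7 pos [528.7 155.5 119.2] jaw 77.9 tilt z [ 0.007  0.01  -1.   ] F [ 1.1  0.3 -0.1] w 13.3 j [-0.65  0.36  0.31  2.01 -0.16  0.78  1.11]
tool delta [235.  -84.6  11.3] turn about tool z 64.8
```

```bash
python3 -m handwheel '[[39,-14,0,0,0,0,0.65],[39,-14,0,0,0,0,0.65],[39,-14,0,0,0,0,0.65],[39,-14,0,0,0,0,0.65],[39,-14,0,0,0,0,0.65],[30,-11,0,0,0,0,0.65],[0,0,0,0,0,8.1,0.65],[0,0,0,0,0,8.1,0.65],[0,0,0,0,0,8.1,0.65],[0,0,0,0,0,8.1,0.65]]'
python3 -m handwheel '[[0,0,0,0,0,8.1,0.65],[0,0,0,0,0,8.1,0.65],[0,0,0,0,0,8.1,0.65],[0,0,0,0,0,6,0.65],[0,0,0,0,0,0,0.65]]'
python3 - <<'E'
from h import *
to(495.4,403.1,110,13.05)
g=grab_frame('top'); c=g['frame'][130:230,220:380]; save('p4.png',cv2.resize(c,None,fx=5,fy=5,interpolation=cv2.INTER_CUBIC)); np.savez('pics/p4.npz',**g)
E
```

```text
clock: 6.7
position: [494.9, 412.9, 128.2]
tool_rot: [0.925, 0.379, 0.009, -0.003]
force: [-0.4, -0.0, -0.5]
width: 55.5
clock: 7.2
position: [492.0, 417.4, 127.3]
tool_rot: [0.994, 0.113, 0.008, -0.004]
force: [-0.3, 0.6, -0.6]
width: 55.4
clk 7.2 pos [492.  417.4 127.3] jaw 13.0 tilt z [ 0.014  0.01  -1.   ] F [-0.3  0.6 -0.6] w 55.4 j [-1.2   0.53  0.54  1.8  -0.34  0.89 -0.29]
tool delta [-0.2 14.8 17.2] turn about tool z -0.1
```

View pics/p4.png

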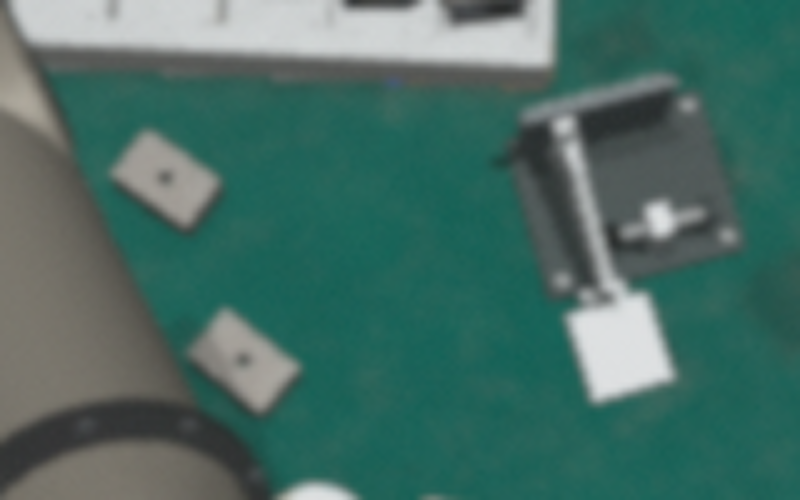

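The leg is open in p4, its brace running up against the screw tip at (620,232), and the pad is centred at (621,348). Next I'll lower onto the block.

```bash
python3 -m handwheel '[[0,15,0,-0.4,-0.9,0,0.65],[0,0,30,0,0,0,0.65],[0,0,20,0,0,0,0.65],[0,0,0,0,0,0,0.65]]'
python3 - <<'E'
from h import *
to(495.4,403.1,2,13.05)
g=dict(np.load('pics/p4.npz'))
W=lambda x,y,z: world(g,220+(x+.5)/5-.5,130+(y+.5)/5-.5,z)[:2]
C=[W(*p,7) for p in [(567,316),(648,293),(676,380),(594,403)]]
c=np.mean(C,0); e=(C[0]-C[3]+C[1]-C[2])/2; f=(C[1]-C[0]+C[2]-C[3])/2
print('pad',c,'len y',np.linalg.norm(e),'x',np.linalg.norm(f),'leg y ang',np.degrees(np.arctan2(-e[1],-e[0]))%360,'x edge ang',np.degrees(np.arctan2(f[1],f[0]))%180)
H=np.array([597.5,118.2]);d=c-H;print('from hinge',np.linalg.norm(d),np.degrees(np.arctan2(d[1],d[0]))%360)
# pad by depth/white mask
f=g['frame'][180:215,325:360].astype(int); m=(f.min(-1)>185).astype(np.uint8)
n,l,s,cc=cv2.connectedComponentsWithStats(m); k=1+s[1:,4].argmax(); ys,xs=np.where(l==k)
P=np.array([world(g,x+325,y+180,7)[:2] for x,y in zip(xs,ys)],np.float32); print(cv2.minAreaRect(P),P.mean(0))
E
```

```text
clock: 7.65
position: [496.4, 400.5, 76.8]
tool_rot: [0.993, 0.121, -0.001, 0.001]
force: [-1.1, -0.7, -0.0]
width: 55.5
clk 7.65 pos [496.4 400.5  76.8] jaw 13.8 tilt z [-0.001 -0.002 -1.   ] F [-1.1 -0.7 -0. ] w 55.5 j [-1.15  0.59  0.5   1.83 -0.37  0.82 -0.22]
tool delta [-0.3 -2.9 74.8] turn about tool z 0.8
pad [482.53972559  80.36513417] len y 55.940112820430286 x 51.45292927940626 leg y ang 198.02024787653647 x edge ang 107.40214940035123
from hinge 121.02620280184166 198.2170227110214
((484.52935791015625, 81.8968276977539), (54.79362487792969, 45.157161712646484), 18.76113510131836) [483.33344  81.16254]
```

```bash
python3 -m handwheel '[[0,-3,25,0,0,0.8,0.65],[0,0,25,0,0,0,0.65],[0,0,16,0,0,0,0.65],[0,0,4,0,0,0,0.65],[0,0,0,0,0,0,0.65]]'
python3 -c "
from h import *
to(495.4,403.1,3,13.05)"
```

```text
clock: 8.15
position: [498.9, 401.6, 8.8]
tool_rot: [0.993, 0.115, -0.0, 0.0]
force: [-0.5, 0.7, -0.0]
width: 55.4
clk 8.15 pos [498.9 401.6   8.8] jaw 13.2 tilt z [-0.001 -0.001 -1.   ] F [-0.5  0.7 -0. ] w 55.4 j [-1.1   0.68  0.44  1.85 -0.43  0.71 -0.18]
tool delta [-3.1 -2.3  5.8] turn about tool z 0.2
```

```bash
python3 -m handwheel '[[-3,-2,3,0,0,0,0.65],[0,0,3,0,0,0,0.65],[0,0,0,0,0,0,0.2],[0,0,0,0,0,0,0.1],[0,0,0,0,0,0,0.1],[0,0,0,0,0,0,0.1],[0,0,0,0,0,0,0.1]]' 35
python3 -c "
from h import *
to(495.4,403.1,3,13.05)"
```

```text
clock: 8.85
position: [496.4, 404.2, 5.9]
tool_rot: [0.993, 0.116, 0.001, -0.001]
force: [-1.0, 0.4, -1.7]
width: 23.8
clk 8.85 pos [496.4 404.2   5.9] jaw 13.3 tilt z [ 0.002  0.002 -1.   ] F [-1.   0.4 -1.7] w 23.8 j [-1.11  0.68  0.44  1.86 -0.43  0.7  -0.18]
tool delta [-1.2  0.8  2.9] turn about tool z 0.3
```

```bash
python3 -m handwheel '[[0,0,-10,0,0,0,0.1],[0,0,-30,0,0,0,0.1],[0,0,-40,0,0,0,0.1],[0,0,-40,0,0,0,0.1],[0,0,0,0,0,0,0.1]]'
python3 -c "
from h import *
to(481.5,80.7,110,-71.9)"
```

```text
clock: 9.35
position: [496.0, 402.6, 131.2]
tool_rot: [0.993, 0.115, 0.0, 0.0]
force: [-0.4, 1.0, -1.9]
width: 24.0
clk 9.35 pos [496.  402.6 131.2] jaw 13.2 tilt z [ 0. -0. -1.] F [-0.4  1.  -1.9] w 24.0 j [-1.18  0.52  0.54  1.8  -0.33  0.91 -0.26]
tool delta [-87.8 310.1  21.3] turn about tool z 85.1
```

```bash
python3 -m handwheel '[[-11,38,0,0,0,0,0.1],[-11,38,0,0,0,0,0.1],[-11,38,0,0,0,0,0.1],[-11,38,0,0,0,0,0.1],[-11,38,0,0,0,0,0.1],[-11,38,0,0,0,0,0.1],[-11,38,0,0,0,0,0.1],[0,0,0,0,0,8.3,0.1],[0,0,0,0,0,8.3,0.1],[0,0,0,0,0,8.3,0.1]]'
python3 -m handwheel '[[0,0,0,0,0,8.3,0.1],[0,0,0,0,0,8.3,0.1],[0,0,0,0,0,8.3,0.1],[0,0,0,0,0,8.3,0.1],[0,0,0,0,0,8.3,0.1],[0,0,0,0,0,8.3,0.1],[0,0,0,0,0,6,0.1],[0,0,0,0,0,0,0.1]]'
python3 -c "
from h import *
to(481.5,80.7,60,-71.9)"
```

```text
clock: 10.35
position: [480.4, 115.3, 134.1]
tool_rot: [0.994, -0.106, 0.001, -0.004]
force: [0.8, 0.9, -2.4]
width: 24.0
clock: 11.15
position: [479.2, 114.5, 135.5]
tool_rot: [0.818, -0.574, -0.001, -0.005]
force: [-0.1, 0.2, -2.7]
width: 24.0
clk 11.15 pos [479.2 114.5 135.5] jaw -70.1 tilt z [ 0.004  0.01  -1.   ] F [-0.1  0.2 -2.7] w 24.0 j [-1.17  0.4   1.01  2.14 -0.47  0.83 -1.1 ]
tool delta [33.1  9.9 75.2] turn about tool z 1.8
```

```bash
python3 -m handwheel '[[17,4,10,-0.4,0.4,1.8,0.1],[16,4,20,0,0,0,0.1],[0,0,25,0,0,0,0.1],[0,0,15,0,0,0,0.1],[0,0,0,0,0,0,0.1]]'
python3 - <<'E'
from h import *
to(482.5,80.7,30,-71.9)
g=grab_frame('scene'); c=g['frame'][150:250,260:420]; save('s5.png',cv2.resize(c,None,fx=5,fy=5,interpolation=cv2.INTER_CUBIC))
E
```

```text
clock: 11.65
position: [482.9, 80.7, 64.0]
tool_rot: [0.815, -0.58, -0.001, -0.001]
force: [0.0, 0.4, -1.2]
width: 24.3
clk 11.65 pos [482.9  80.7  64. ] jaw -70.9 tilt z [ 0.     0.003 -1.   ] F [ 0.   0.4 -1.2] w 24.3 j [-0.98  0.51  0.86  2.19 -0.61  0.7  -0.93]
tool delta [-0.   0.4 34. ] turn about tool z 1.0
```

View pics/s5.png

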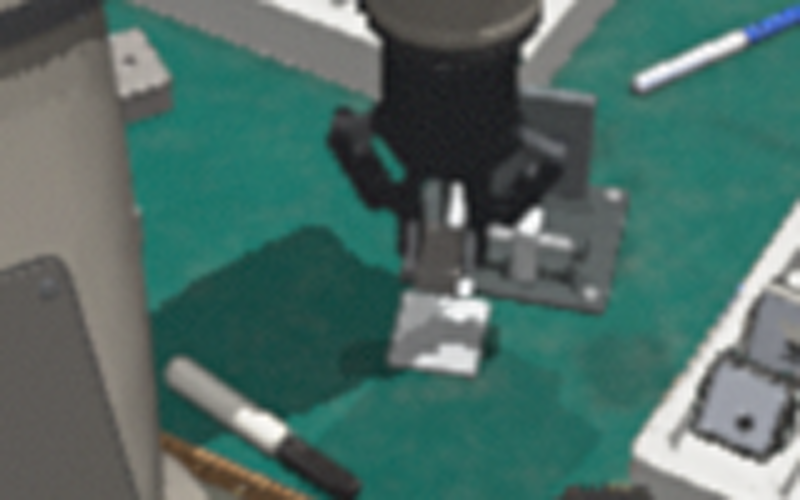

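The block is held square above the pad. The pad's corners in the crop are about (403,293), (490,298), (478,374) and (390,362). The elbows clear the post. I'll cross-check the pad centre before lowering.

```bash
python3 -m handwheel '[[0,0,20,0,0,0.8,0.1],[0,0,14,0,0,0,0.1],[0,0,0,0,0,0,0.1]]'
python3 - <<'E'
from h import *
to(482.5,80.7,13,-71.9)
g=grab_frame('scene')
C=[world(g,260+(x+.5)/5-.5,150+(y+.5)/5-.5,7)[:2] for x,y in [(403,293),(490,298),(478,374),(390,362)]]
print(np.round(C,1),np.mean(C,0))
E
```

```text
clock: 12.0
position: [485.0, 81.8, 32.8]
tool_rot: [0.812, -0.584, 0.0, -0.004]
force: [-0.7, -0.7, -0.5]
width: 24.1
clk 12.0 pos [485.   81.8  32.8] jaw -71.4 tilt z [ 0.004  0.006 -1.   ] F [-0.7 -0.7 -0.5] w 24.1 j [-0.92  0.56  0.78  2.2  -0.68  0.64 -0.88]
tool delta [ 0.4  2.9 19.7] turn about tool z 0.5
[[500.8 116.6]
 [522.7  69.7]
 [465.5  47.9]
 [448.6  96.5]] [484.38915045  82.65618827]
```

```bash
python3 -m handwheel '[[0,2.5,6,-0.3,0.3,0.5,0.1],[0,0,5,0,0,0,0.1],[0,0,3,0,0,0,0.1],[0,0,0,0,0,0,0.1]]'; python3 -c "
from h import *
to(482.5,81,13,-71.9)"
```

```text
clock: 12.45
position: [484.3, 82.0, 21.0]
tool_rot: [0.81, -0.586, 0.002, -0.002]
force: [0.3, -0.5, -2.9]
width: 23.9
clk 12.45 pos [484.3  82.   21. ] jaw -71.8 tilt z [ 0.004  0.001 -1.   ] F [ 0.3 -0.5 -2.9] w 23.9 j [-0.9   0.58  0.76  2.2  -0.71  0.62 -0.87]
tool delta [0.4 2.  8. ] turn about tool z 0.1
```

```bash
python3 -m handwheel '[[0,1.5,2.5,0,0.2,0,0.1],[0,0,2,0,0,0,0.1],[0,0,1,0,0,0,0.1]]'; python3 -m handwheel '[[0,0,1,0,0,0,0.1]]'
```

```text
clock: 12.75
position: [482.9, 81.6, 15.4]
tool_rot: [0.81, -0.586, 0.003, -0.001]
force: [-0.2, -1.6, -0.9]
width: 24.3
clock: 12.85
position: [482.9, 81.6, 14.3]
tool_rot: [0.81, -0.586, 0.003, -0.001]
force: [0.5, 0.8, -1.6]
width: 23.7
```

```bash
python3 -m handwheel '[[0,0,1,0,0,0,0.1]]'
```

```text
clock: 12.95
position: [482.9, 81.5, 13.2]
tool_rot: [0.81, -0.586, 0.003, -0.001]
force: [-0.8, 0.4, -1.4]
width: 24.3
```

```bash
python3 -m handwheel '[[0,0,0.8,0,0,0,0.1]]'
```

```text
clock: 13.05
position: [483.0, 81.5, 12.4]
tool_rot: [0.81, -0.586, 0.003, -0.001]
force: [-1.6, 0.9, 7.9]
width: 23.9
```

```bash
python3 -m handwheel '[[0,0,0,0,0,0,0.33],[0,0,0,0,0,0,0.4],[0,0,0,0,0,0,0.45],[0,0,-3,0,0,0,0.45],[0,0,-10,0,0,0,0.45],[0,0,-30,0,0,0,0.45],[0,0,-40,0,0,0,0.45],[0,0,-40,0,0,0,0.45]]'
python3 -c "
from h import *
to(480,300,130)"
```

```text
clock: 13.85
position: [480.0, 79.8, 137.6]
tool_rot: [0.809, -0.588, 0.002, 0.003]
force: [0.9, 1.7, 0.5]
width: 38.2
clk 13.85 pos [480.   79.8 137.6] jaw -72.0 tilt z [-0.001 -0.007 -1.   ] F [0.9 1.7 0.5] w 38.2 j [-1.14  0.4   1.04  2.15 -0.45  0.84 -1.08]
tool delta [-209.5  -68.1    6. ]
```

Next I'll move clear to the left so I can inspect.

```bash
python3 -m handwheel '[[-38,-12,-5,0,0,0,0.45],[-38,-12,-5,0,0,0,0.45],[-38,-12,-5,0,0,0,0.45],[-38,-12,-5,0,0,0,0.45],[-38,-12,-5,0,0,0,0.45],[-38,-12,0,0,0,0,0.45],[-38,-12,0,0,0,0,0.45]]'
python3 - <<'E'
from h import *
g=grab_frame('top'); a=g['frame'][145:215,315:385]; np.savez('pics/p6.npz',**g)
s=grab_frame('scene'); b=s['frame'][165:235,320:390]; 
R=lambda c: cv2.resize(c,(400,400),interpolation=cv2.INTER_CUBIC)
save('p6.png',np.hstack([R(a),R(b)]))
E
```

```text
clock: 14.55
position: [480.5, 364.1, 175.0]
tool_rot: [0.806, -0.592, 0.002, -0.003]
force: [1.3, -0.4, -0.2]
width: 38.6
```

View pics/p6.png

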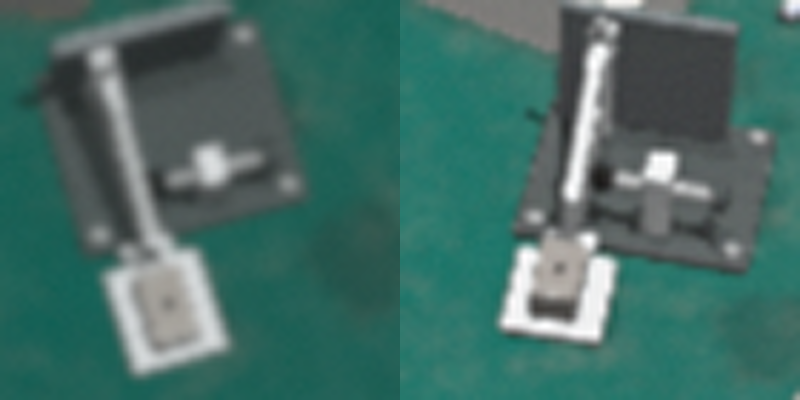

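Run:
```python
from h import *
A,B=[np.load(f'pics/{n}.npz')['frame'].astype(np.float32).mean(-1) for n in('p4','p6')]
def ecc(r0,r1,c0,c1,mask=None):
    M=np.eye(2,3,dtype=np.float32)
    cc,M=cv2.findTransformECC(A[r0:r1,c0:c1],B[r0:r1,c0:c1],M,cv2.MOTION_TRANSLATION,(3,100,1e-5),None,3)
    return cc,M[:,2]
print('leg wall',ecc(160,188,326,348)); print('pad outer',ecc(203,216,330,362)); print('easel ref',ecc(165,190,355,380))
g=np.load('pics/p6.npz')
W=lambda x,y,z: world(g,315+(x+.5)/5.714-.5,145+(y+.5)/5.714-.5,z)[:2]
p=np.mean([W(*q,7) for q in [(103,271),(203,247),(232,349),(137,376)]],0); b=np.mean([W(*q,25) for q in [(137,275),(184,262),(200,337),(153,350)]],0)
d=b-p;y=np.array([np.cos(np.radians(198)),np.sin(np.radians(198))]);x=np.array([y[1],-y[0]]);print('pad',p,'block off x,y',d@x,d@y)
```

```text
leg wall (0.9999284622059283, array([ 0.00313865, -0.00951046], dtype=float32))
pad outer (0.9764509971782401, array([-0.1641587,  0.7008293], dtype=float32))
easel ref (0.9995054150143752, array([-0.03215228,  0.01198262], dtype=float32))
pad [483.27111034  79.55747438] block off x,y 1.5053081817052287 0.7003899561462971
```

```bash
python3 -c "
from cell import bot
print(bot.finish_job())"
```

```text
the job is handed in; nothing more can be done
None
```

I swung the leg out with the shut fingers until it met the stop, then set the smallest block on the foot pad and handed the job in at about 14.6 s. No verdict is reported.

- **Leg push:** The force stayed at about 2–3 N while the leg swung, then rose to about 11.5 N with no further movement. I held it there, then backed off. The highest reading was 11.8 N.
- **Block:** I gripped the smallest block at 35 N, turned it square to the pad and lowered it until it touched. The touch read about 8 N, and then I released it.
- **Position check:** In the last top picture the block lies flat on the pad, off centre by about 1.5 mm across and 0.7 mm along.
- **Leg check:** Image registration shows the leg wall moved less than 0.02 pixel between the pictures taken before and after the block went on. The same check on the pad's outer edge gave 0.7 pixel, which disagrees. I put that down to the block and its shadow now being in that part of the picture.
- **Not measured:** I did not directly measure the gap between the leg and the stop after backing off. That it still touches rests on the felt stop, the hinge friction and the unmoved wall. I did not measure the bystanders either, but nothing was felt touching them.

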